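Set the bench magnifier on its post over the book clasp

ROBOT

A 6-joint arm with a two-finger parallel gripper is mounted at the origin on the work surface. World frame = base frame: x ahead of the robot, y to its left, z up, the work surface at z = 0. Lengths are in m, angles in rad, forces in N, time in s.
With the tool pointing down it reaches from about 0.3 to 0.95 m from the base axis. Payload 3.1 kg.
Tool frame: the origin (TCP) lies at the very end of the fingers, on their centre line; the grasp point (between the pads) lies 19 mm behind it; z points along the fingers, y is the direction in which the jaws open and shut (so a half turn about z gives the same grasp; the last joint's range is limited). The gripper opens to 85 mm and grips with 20 to 120 N. Pads are 22 mm wide; open, the fingers measure 114 mm over their backs; the gripper's body (76 mm by 85 mm) begins 54 mm behind the grasp point. The pads swing forward as they close: fully open they stand 13 mm farther back than shut.
Start: joints at [1.254, 0.308, 1.634, -0, 1.2, -0.07], TCP at [0.153, 0.606, 0.231] pointing down, gripper open.
Joint ranges: [-3.06, 3.06], [-0.79, 1.96], [0.05, 2.63], [-1.19, 4.34], [0.05, 2.64], [-2.94, 2.94]. Speed limits (rad/s): [2.79, 2.79, 3.14, 3.14, 3.14, 3.14].

INTERFACE

Orientations are given as a 3x3 rotation matrix whose columns are the frame's x, y, z axes.
In Python, from station import monitor, vision, ticket gives the robot as it stands.
- The arm moves only by the tool apply_moves, never from a script. Its argument "plan" is one flat list of numbers, 4 for each row, row after row: the shift along the tool's x, y, z in mm, then the turn about the tool's z in rad. In form: [dx, dy, dz, twist, dx, dy, dz, twist, ...]. A call has 1 to 5 rows; each row is the pose to reach, as a shift and turn from the pose measured when the call began, along the tool's axes at that moment; what a row does not reach only later rows make up. A row lasts 1/10 s, in which the tool goes at most 50 mm and 8.59 degrees, less where a joint would pass 70% of its speed; a pose out of reach is approached as far as the arm can. A call with a gripper value outside its range is refused whole. "gripper" is the finger opening in mm, from 0 to 85.4, set as the call begins (left out, the last holds). The fingers move at their own pace and stop on an object; the grip force is fixed at half the most. Time passes only in rows, so rows that repeat a pose let the fingers close. It gives the time, the measured TCP pose, the force and the opening at its end, in the units of the state.
- monitor.sense(): the state, without advancing time (a new reading comes with each control period).
- vision.read_camera(name): name is "scene" or "top" or "wrist"; returns (picture, depth): 400x640x3 uint8, blue, green, red; 400x640 float32, m along the optical axis (not along the pixel's ray), 0 where there is no reading.
- vision.camera_params(name): a dict with "mtx" (3x3 intrinsics, pixels), "extrinsics" (4x4, takes a point from world to camera coordinates); the wrist camera has in their place "hand_eye" (4x4, takes a point from camera to tool coordinates, whose origin is the TCP and whose axes are the flange's). Camera axes: x right, y up, looking along -z (the intrinsics and any distortion apply to the point x, -y, -z); pixel columns grow to the right and rows downward; lengths in m; the calibration is good to about 2 mm. A picture is of the moment at which its call begins: read the wrist's pose just before it. camera_params takes no time and is no camera call.
- ticket.job_done(): hands the job in, once; it reports no verdict.
The state is a dict: "clock": time; "q": joint angles; "joint_velocities": joint speeds; "effort": joint torques, N m; "position": TCP position; "orientation": TCP orientation; "contact_force": force on the tool from outside, world axes, zero at the start; "torque": the same for the moment, N m; "width": finger opening in m.
Only numpy, scipy, OpenCV 4.12 (cv2) and the standard library are available. Lean on these libraries where they do the work, as an engineer would, in place of code of your own. Each camera call takes 0.05 s, during which the arm holds its last target. There are 200 camera calls.

TASK

Pick up the loose magnifier and slide the bore of its clamp block over the top of the upright steel post, arm pointing so that the lens sits centred over the brass clasp on the grey pad. Then, with the magnifier's own block, push the stiff red collar all the way down the post until you feel it stop, and let go, leaving the magnifier level on the collar. Do not disturb the clasp or the other things on the table.

Things in the scene. Friction and masses are not known exactly. Their poses are not given: they have to be found in the camera images.
- magnifier: Loose magnifier, 0.3 to 0.4 kg, lying flat on the table: aluminium clamp block 42 x 42 mm, 45 mm high, with a vertical 23 mm through bore (2 mm chamfer at the lower mouth); flat dark arm (14 mm wide, 4 to 14 mm above the underside) towards +x to the lens; black thumb knob (26 mm across) on the -x side out to x = -49 mm. Origin: on the bore axis at the block's underside; z up along the bore.
- lens (a point): Centre of the magnifier's round black-rimmed lens (92 mm across, 16 mm high), 130 mm from the bore axis along the magnifier's +x and 8 mm above its underside.
- hub_top (a point): Upper mouth of the clamp block's bore, 45 mm above the underside. The block's +y and -y faces are plain and free to grip. The magnifier's centre of mass is about 13 mm from the bore axis towards the lens.
- post_top (a point): Centre of the top of the fixed stand's upright steel post: 20 mm diameter, tapering over its last 6 mm to 12 mm across, top 136 mm above the table. The post rises from a grey round boss (36 mm across, top 60 mm above the table) on a grey round base (112 mm across, 18 mm high) screwed to the table.
- collar (a joint): Height in m of the red collar above its stop: 0 = all the way down, resting on the grey boss; at most 0.044. It grips the post with about 8 N of friction, stays where it is left and bears the magnifier's weight without sinking.
- collar_top (a point): Centre of the top face of the red collar (48 mm across, 15 mm thick, round the post); 75 mm above the table when it is all the way down. The clamp block's underside rests on this face.
- clasp: Loose brass book clasp, about 50 x 22 mm and 7 mm high, lying on the pad about 130 mm from the post. Origin: middle of its underside.
- pad: Fixed square grey pad, 85 x 85 mm, 14 mm high, near the stand. Origin: middle of its underside.
- loupe: Bystander: small black eye loupe, 38 mm across, 32 mm high. Origin at its underside.
- weight: Bystander: brass paper weight with a knob, 48 mm across, 56 mm high. Origin at its underside.
- dish: Bystander: shallow glass dish, 90 mm across, 16 mm high. Origin at its underside.
- eraser: Bystander: white eraser, 50 x 22 x 13 mm. Origin at its underside.
- spatula: Bystander: spatula with dark wooden handle, 170 mm long, lying along its x. Origin at its underside.
- jar: Bystander: amber glass jar with black cap, 56 mm across, 65 mm high. Origin at its underside.
- folder: Bystander: ivory-coloured folding blade, 140 x 22 x 5 mm, lying along its x. Origin at its underside.

How it is judged:
On the way:
1. the magnifier's block is on the post, at least 8 mm down over its top, while the red collar is still more than 12 mm above its stop (horizontal distance between magnifier and post_top below 0.005 m and z of magnifier in the frame of post_top below -0.008 m and angle between magnifier's own z axis and vertical below 0.15 rad and value of joint collar above 0.012 m), for 0.02 s.
At the end, for the whole second after the job is handed in: The red collar is within 3 mm of its stop; the magnifier's block is round the post (within 4 mm of its axis) with its underside on the collar (within 5 mm), level within 0.06 rad, at rest and released; the lens centre is within 22 mm, horizontally, of the clasp's centre (value of joint collar below 0.003 m and distance between magnifier and collar_top below 0.005 m and horizontal distance between magnifier and post_top below 0.004 m and angle between magnifier's own z axis and vertical below 0.06 rad and horizontal distance between lens and clasp below 0.022 m and linear speed of magnifier below 0.02 m/s and angular speed of magnifier below 0.1 rad/s); the robot touches nothing.
It fails at once if the clasp is moved by more than 10 mm (distance of clasp from where it was at the start of the episode above 0.01 m).
It fails at once if another thing on the table is moved by more than 25 mm (distance of any of loupe, weight, dish, eraser, spatula, jar, folder from where it was at the start of the episode above 0.025 m).
It also fails if it takes over 45 s, if anything falls off the work surface, if the arm or the gripper's body presses on something with over 40 N, if the wrist force passes 120 N, or if a joint passes its speed limit or range.

## Working session

There is one attempt and no reset: what is moved stays moved. The work goes in short steps, Python scripts to look and compute and a tool call to move; the robot and the scene stay as the last step left them, time stands still between calls to the robot, and variables do not carry over. Pictures are saved under pics/ and viewed, about 8 in all and at most 12, crops included, and the job is handed in when it is done.

Besides the shell and the picture viewer there is one more tool, called after "Call:" by a JSON object that holds its "op" and its "data", one argument or row to a line. apply_moves: Moves the arm, as the interface text tells. Its arguments: {"type":"object","properties":{"plan":{"type":"array","items":{"type":"number"}},"gripper":{"type":"number"}},"required":["plan"]}

```bash
mkdir -p pics; ls
cat > h.py <<'E'
import numpy as np, cv2
from station import monitor, vision, ticket
def grab(n):
    s=monitor.sense(); im,d=vision.read_camera(n); p=vision.camera_params(n)
    K=np.array(p["mtx"])
    if n=="wrist":
        T=np.eye(4);T[:3,:3]=np.array(s["orientation"]);T[:3,3]=s["position"];C=T@np.array(p["hand_eye"])
    else: C=np.linalg.inv(np.array(p["extrinsics"]))
    return im,d,K,C,p
def unproj(d,K,C):
    v,u=np.mgrid[:d.shape[0],:d.shape[1]]
    P=np.stack([(u-K[0,2])/K[0,0]*d,-(v-K[1,2])/K[1,1]*d,-d],-1)
    return P@C[:3,:3].T+C[:3,3]
def ray(u,v,z,K,C):
    r=C[:3,:3]@np.array([(u-K[0,2])/K[0,0],-(v-K[1,2])/K[1,1],-1]);o=C[:3,3]
    return o+r*(z-o[2])/r[2]
def proj(P,K,C):
    c=C[:3,:3].T@(np.array(P)-C[:3,3]); return K[0,0]*c[0]/-c[2]+K[0,2],-K[1,1]*c[1]/-c[2]+K[1,2]
E
python3 - <<'E'
from h import *
for n in("top","scene"):
    im,d,K,C,p=grab(n); cv2.imwrite(f"pics/{n}1.png",im); np.savez(f"{n}1.npz",im=im,d=d,K=K,C=C)
    print(n,K.round(1).tolist(),C.round(3).tolist(),[k for k in p])
print(monitor.sense())
print(vision.camera_params("wrist"))
E
```

```text
pics
top [[440.3, 0.0, 321.1], [0.0, 440.3, 195.1], [0.0, 0.0, 1.0]] [[0.017, 0.994, -0.11, 0.455], [-1.0, 0.017, -0.001, 0.006], [0.001, 0.11, 0.994, 1.211], [0.0, 0.0, 0.0, 1.0]] ['mtx', 'extrinsics']
scene [[474.4, 0.0, 326.2], [0.0, 474.4, 201.1], [0.0, 0.0, 1.0]] [[-0.318, -0.579, 0.751, 1.529], [0.948, -0.175, 0.267, 0.35], [-0.023, 0.796, 0.604, 0.853], [0.0, 0.0, 0.0, 1.0]] ['mtx', 'extrinsics']
{'clock': 0.1, 'q': array([ 1.25428033e+00,  3.08928674e-01,  1.63507831e+00, -3.27726731e-06,
        1.19969982e+00, -6.96691957e-02]), 'joint_velocities': array([-0.0013576 , -0.00272662, -0.00252331,  0.00226528,  0.00110494,
       -0.00117381]), 'effort': array([-2.93628982e-04, -4.16409302e+01, -2.77646005e+01, -9.14829479e-05,
        4.01922560e-03,  1.00616586e-05]), 'position': array([0.15249013, 0.60533254, 0.23014615]), 'orientation': array([[-9.69687962e-01,  2.44345711e-01, -6.55141639e-04],
       [ 2.44346547e-01,  9.69685890e-01, -2.01007856e-03],
       [ 1.44127527e-04, -2.10923058e-03, -9.99997765e-01]]), 'contact_force': array([-0.42275208,  0.51845913,  0.38677005]), 'torque': array([-0.02838145,  0.03859269,  0.00570737]), 'width': 0.085580637746113}
{'mtx': array([[329.98004977,   0.        , 314.61846751],
       [  0.        , 329.98004977, 195.32409735],
       [  0.        ,   0.        ,   1.        ]]), 'hand_eye': array([[-1.58630628e-04,  9.49548881e-01,  3.13619031e-01,
         8.08642648e-02],
       [ 9.99999987e-01,  1.41406386e-04,  7.76685963e-05,
        -3.01207309e-04],
       [ 2.94023950e-05,  3.13619039e-01, -9.49548892e-01,
        -1.41872850e-01],
       [ 0.00000000e+00,  0.00000000e+00,  0.00000000e+00,
         1.00000000e+00]])}
```

View pics/top1.png

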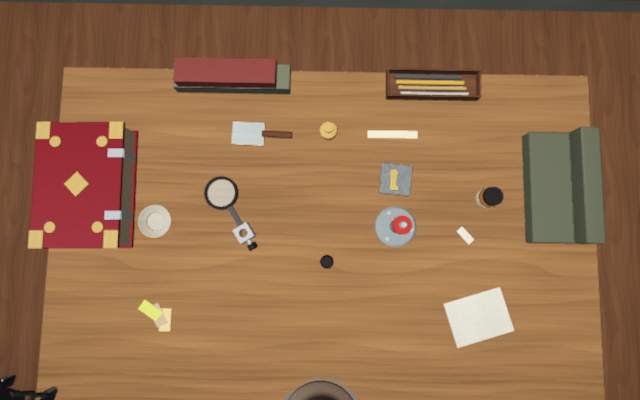

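View pics/scene1.png

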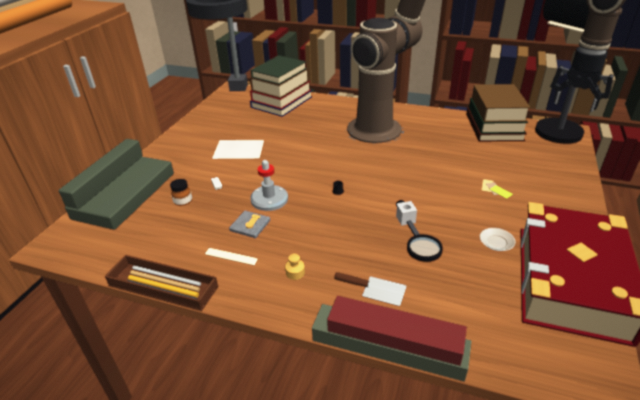

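The top view shows the lens at (221,193), block at (244,233) and knob at (252,245). The collar is at (402,225) on a base at (396,227), and the clasp at (394,180) on the pad at (396,180). The scene view agrees. Next I'll measure these points.

Run:
```python
from h import *
z=np.load("top1.npz");im,d,K,C=z["im"],z["d"],z["K"],z["C"]
W=unproj(d,K,C); hsv=cv2.cvtColor(im,cv2.COLOR_BGR2HSV)
print("table z",np.median(W[300:380,350:420,2]), "gripper px",proj([.152,.605,.23],K,C))
def blob(mask,box,nm):
    m=np.zeros(mask.shape,bool);x0,y0,x1,y1=box;m[y0:y1,x0:x1]=mask[y0:y1,x0:x1]
    n,l,st,c=cv2.connectedComponentsWithStats(m.astype(np.uint8)); 
    if n<2: print(nm,"none");return
    i=1+st[1:,4].argmax(); q=W[l==i]; print(nm,c[i].round(1),st[i,4],"W med",np.median(q,0).round(4),"z",np.percentile(q[:,2],[5,50,95]).round(3)); return c[i]
H,S,V=hsv[...,0],hsv[...,1],hsv[...,2]
print(im[233,238],im[228,244],im[193,221],im[180,384],im[180,394],im[225,396],im[240,390],im[200,232])
red=((H<8)|(H>172))&(S>150)&(V>120)
c=blob(red,(370,195,430,255),"collar")
c=blob((H>15)&(H<35)&(S>100)&(V>150),(378,160,415,200),"clasp");print(ray(*c,.021,K,C))
c=blob((S<90)&(V<160),(370,155,420,200),"pad");
c=blob((S<100)&(V<190)&(V>80),(370,203,420,250),"base")
c=blob((S<60)&(V>110),(228,218,262,246),"block");print(ray(*c,.045,K,C))
dark=(V<70)
cs=blob(dark,(195,165,260,252),"dark")
m=np.zeros_like(dark);m[165:215,195:245]=dark[165:215,195:245]
n=np.argwhere(m)[:,::-1]; (cx,cy),r=cv2.minEnclosingCircle(max(cv2.findContours(m.astype(np.uint8),0,2)[0],key=cv2.contourArea)); print("lens",cx,cy,r)
k=blob(dark,(245,238,265,255),"knob");print(ray(*k,.02,K,C))
for box in((378,205,415,245),(230,220,258,246)):
    x0,y0,x1,y1=box; q=W[y0:y1,x0:x1].reshape(-1,3); i=q[:,2].argsort()[-12:]; print(q[i].round(3).tolist())
cv2.imwrite("pics/crop1.png",np.hstack([cv2.resize(im[160:260,190:270],(480,600),interpolation=cv2.INTER_NEAREST)[:, :320*1], cv2.resize(im[160:260,370:450],(480,600),interpolation=cv2.INTER_NEAREST)]))
```

```text
table z 0.0012986332634734588 gripper px (np.float64(38.083226034216466), np.float64(381.91594739492746))
[192 191 188] [192 192 190] [177 195 203] [153 153 148] [120 195 221] [ 63  67 216] [176 174 165] [106 117 124]
collar [401.2 224.7] 197 W med [ 0.5056 -0.1936  0.1126] z [0.108 0.113 0.117]
clasp [393.1 179.1] 108 W med [ 0.6354 -0.189   0.0206] z [0.017 0.021 0.025]
[ 0.63486365 -0.18915097  0.021     ]
pad [395.7 179.1] 803 W med [ 0.6358 -0.2036  0.0143] z [0.008 0.014 0.019]
base [393.3 226.7] 1067 W med [ 0.5027 -0.1859  0.0182] z [0.004 0.018 0.023]
block [243.4 233.1] 281 W med [0.4804 0.2105 0.0455] z [0.002 0.045 0.05 ]
[0.48051025 0.20984312 0.045     ]
dark [221.5 192.9] 187 W med [0.5878 0.2774 0.0171] z [0.013 0.017 0.021]
lens 221.0 192.5 16.37843894958496
knob [252.2 245.8] 43 W med [0.4471 0.1872 0.0349] z [0.029 0.035 0.037]
[0.44752819 0.18929437 0.02      ]
[[0.512, -0.196, 0.138], [0.502, -0.196, 0.138], [0.505, -0.201, 0.138], [0.5, -0.196, 0.139], [0.507, -0.196, 0.14], [0.507, -0.199, 0.14], [0.502, -0.194, 0.14], [0.455, 0.006, 1.211], [0.455, 0.006, 1.211], [0.455, 0.006, 1.211], [0.455, 0.006, 1.211], [0.455, 0.006, 1.211]]
[[0.494, 0.211, 0.05], [0.462, 0.202, 0.05], [0.488, 0.223, 0.05], [0.489, 0.195, 0.05], [0.478, 0.223, 0.051], [0.494, 0.195, 0.051], [0.46, 0.204, 0.051], [0.467, 0.22, 0.052], [0.504, 0.203, 0.052], [0.494, 0.197, 0.053], [0.475, 0.222, 0.053], [0.455, 0.006, 1.211]]
```

```bash
cat >> h.py <<'E'
def to(x,y,z,yaw):  # world target, yaw of tool y (deg)
    s=monitor.sense();R=np.array(s["orientation"]);p=np.array(s["position"])
    cur=np.degrees(np.arctan2(R[1,1],R[0,1]));dy=(yaw-cur+180)%360-180
    print("pos",p.round(4),"yaw",cur.round(2),"tilt",np.degrees(np.arccos(-R[2,2])).round(2),"F",np.round(s["contact_force"],1),"w",round(s["width"],4),"t",round(s["clock"],2))
    print("-> d",(R.T@(np.array([x,y,z])-p)*1000).round(1),"twist",-np.radians(dy).round(4))
E
python3 - <<'E'
from h import *
z=np.load("top1.npz");K,C=z["K"],z["C"]
print(ray(221,192.5,.016,K,C),ray(401.2,224.7,.113,K,C))
to(.48,.21,.15,122.2)
E
```

```text
[0.59054431 0.28012658 0.016     ] [ 0.50653335 -0.19417695  0.113     ]
pos [0.1525 0.6053 0.2301] yaw 75.86 tilt 0.12 F [-0.4  0.5  0.4] w 0.0856 t 0.1
-> d [-414.2 -303.2   80.7] twist -0.8088
```

Call:
{"op": "apply_moves", "data": {
  "plan": [-40,-29,6,-0.14,-81,-59,12,-0.28,-121,-89,18,-0.42,-162,-119,24,-0.56,-202,-149,30,-0.7]
}}

```text
clock: 0.6
position: [0.3067, 0.4171, 0.201]
orientation: [[-0.901, -0.433, -0.001], [-0.433, 0.901, -0.003], [0.002, -0.002, -1.0]]
contact_force: [1.0, 0.4, -0.2]
width: 0.085
```

```bash
python3 -c "
from h import *
to(.48,.21,.15,122.2)"
```

```text
pos [0.3067 0.4171 0.201 ] yaw 115.66 tilt 0.16 F [ 1.   0.4 -0.2] w 0.085 t 0.6
-> d [ -66.7 -261.6   51.4] twist -0.1142
```

Call:
{"op": "apply_moves", "data": {
  "plan": [-12,-48,9,-0.02,-24,-96,18,-0.05,-36,-144,27,-0.07,-48,-192,36,-0.09,-60,-238,45,-0.12]
}}

```text
clock: 1.1
position: [0.4634, 0.2278, 0.1561]
orientation: [[-0.843, -0.539, -0.001], [-0.539, 0.843, -0.003], [0.002, -0.002, -1.0]]
contact_force: [0.1, 0.4, 0.8]
width: 0.0854
```

Call:
{"op": "apply_moves", "data": {
  "plan": [-6,-24,5,0,-6,-24,5,0]
}}

```text
clock: 1.3
position: [0.4829, 0.2079, 0.15]
orientation: [[-0.845, -0.535, -0.002], [-0.535, 0.845, -0.004], [0.004, -0.002, -1.0]]
contact_force: [-0.1, 0.9, 0.2]
width: 0.0857
```

Run:
```python
from h import *
to(.4805,.21,.15,122.2)
im,d,K,C,p=grab("wrist");np.savez("w1.npz",im=im,d=d,K=K,C=C);cv2.imwrite("pics/w1.png",im)
to(.4805,.21,.15,122.2)
```

```text
pos [0.4829 0.2079 0.15  ] yaw 122.32 tilt 0.25 F [-0.1  0.9  0.2] w 0.0857 t 1.3
-> d [ 0.9  3.1 -0. ] twist 0.0021
pos [0.4817 0.2093 0.1503] yaw 122.38 tilt 0.23 F [-0.2 -0.3  0.4] w 0.0854 t 1.35
-> d [0.7 1.2 0.3] twist 0.0032
```

View pics/w1.png

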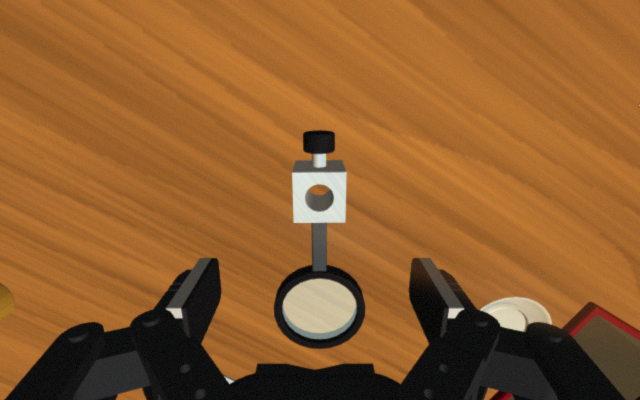

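Wrist view: block face at (319,192), bore at (319,197), lens at (319,306), knob at (318,142). All in line between the fingers.

Run:
```python
from h import *
z=np.load("w1.npz");im,d,K,C=z["im"],z["d"],z["K"],z["C"];W=unproj(d,K,C)
g=cv2.cvtColor(im,cv2.COLOR_BGR2HSV)
m=((g[...,2]>150)&(g[...,1]<60)).astype(np.uint8); m[:, :270]=0;m[:,370:]=0;m[230:]=0
c=max(cv2.findContours(m,0,2)[0],key=cv2.contourArea);r=cv2.minAreaRect(c);print(r)
n,l,st,ce=cv2.connectedComponentsWithStats(1-m[165:221,294:345]);print(st,ce+[294,165])
q=W[(m>0)];q=q[q[:,2]>.035];print(len(q),q.mean(0),np.median(q[:,2]))
for u,v,h in((319.2,197.5,.045),(319.7,192,.045),(319.5,306,.016),(318.7,142,.026)):
    print(ray(u,v,h,K,C))
dk=(g[...,2]<60).astype(np.uint8);dk[:258]=0;dk[349:]=0;dk[:,:270]=0;dk[:,370:]=0
c=max(cv2.findContours(dk,0,2)[0],key=cv2.contourArea);print(cv2.boundingRect(c))
```

```text
((318.5, 197.0), (50.0, 53.0), 90.0)
[[   0    0   51   56 1926]
 [   0    0   51    7  331]
 [  12   19   28   28  599]] [[318.96002077 195.16147456]
 [318.97280967 168.18126888]
 [319.14357262 197.38063439]]
2081 [0.48250785 0.21116886 0.04503114] 0.04435692620230536
[0.48278079 0.21177198 0.045     ]
[0.47873371 0.20965374 0.045     ]
[0.58587165 0.27831733 0.016     ]
[0.448487   0.18963999 0.026     ]
(274, 265, 91, 83)
```

Call:
{"op": "apply_moves", "data": {
  "plan": [-1,1.5,35,0,-1,1.5,75,0,-1,1.5,110,0,-1,1.5,135,0,-1,1.5,142,0]
}}

```text
clock: 1.85
position: [0.4774, 0.2108, 0.0053]
orientation: [[-0.844, -0.537, -0.01], [-0.537, 0.844, -0.005], [0.011, 0.001, -1.0]]
contact_force: [-0.5, -0.5, -0.5]
width: 0.0854
```

Call:
{"op": "apply_moves", "data": {
  "plan": [0,0,1,0,0,0,1,0]
}}

```text
clock: 2.05
position: [0.4772, 0.2116, 0.0049]
orientation: [[-0.843, -0.538, -0.01], [-0.538, 0.843, -0.005], [0.011, 0.001, -1.0]]
contact_force: [0.3, 0.0, -0.3]
width: 0.0848
```

```bash
python3 -c "
from h import *
to(.482,.2112,.008,122.3)"
```

```text
pos [0.4772 0.2116 0.0049] yaw 122.53 tilt 0.61 F [ 0.3  0.  -0.3] w 0.0848 t 2.05
-> d [-3.8 -2.9 -3.1] twist 0.004
```

Call:
{"op": "apply_moves", "data": {
  "plan": [-4,-3,-3,0,-4,-3,-3,0,-4,-3,-3,0]
}}

```text
clock: 2.35
position: [0.4837, 0.2117, 0.0094]
orientation: [[-0.843, -0.538, -0.007], [-0.538, 0.843, -0.004], [0.007, 0.0, -1.0]]
contact_force: [0.3, 1.1, -0.7]
width: 0.0854
```

Call:
{"op": "apply_moves", "data": {
  "plan": [0,0,0,0,0,0,0,0,0,0,0,0,0,0,0,0,0,0,0,0],
  "gripper": 0
}}

```text
clock: 2.85
position: [0.4839, 0.2118, 0.0097]
orientation: [[-0.843, -0.537, -0.006], [-0.537, 0.843, -0.003], [0.007, 0.001, -1.0]]
contact_force: [-0.2, 0.1, 3.9]
width: 0.0413
```

Call:
{"op": "apply_moves", "data": {
  "plan": [0,0,0,0,0,0,0,0,0,0,0,0]
}}

```text
clock: 3.15
position: [0.4838, 0.2118, 0.0096]
orientation: [[-0.843, -0.537, -0.007], [-0.537, 0.843, -0.003], [0.007, 0.001, -1.0]]
contact_force: [-0.3, -0.0, 2.6]
width: 0.0411
```

Call:
{"op": "apply_moves", "data": {
  "plan": [0,0,-20,0,0,0,-60,0,0,0,-100,0,0,0,-140,0,0,0,-175,0]
}}

```text
clock: 3.65
position: [0.4839, 0.2119, 0.185]
orientation: [[-0.843, -0.538, -0.008], [-0.537, 0.843, -0.004], [0.009, 0.001, -1.0]]
contact_force: [0.8, 1.0, -3.6]
width: 0.041
```

Call:
{"op": "apply_moves", "data": {
  "plan": [0,0,-5,0,0,0,-5,0]
}}

```text
clock: 3.85
position: [0.4837, 0.2118, 0.1897]
orientation: [[-0.843, -0.538, -0.008], [-0.537, 0.843, -0.004], [0.009, 0.001, -1.0]]
contact_force: [-0.3, -0.4, -4.5]
width: 0.0416
```

Run:
```python
from h import *
to(.505,-.195,.19,92.5)
im,d,K,C,p=grab("wrist");np.savez("w2.npz",im=im,d=d,K=K,C=C);cv2.imwrite("pics/w2.png",im)
```

```text
pos [0.4837 0.2118 0.1897] yaw 122.51 tilt 0.53 F [-0.3 -0.4 -4.5] w 0.0416 t 3.85
-> d [ 200.7 -354.5    1.3] twist 0.5238
```

View pics/w2.png

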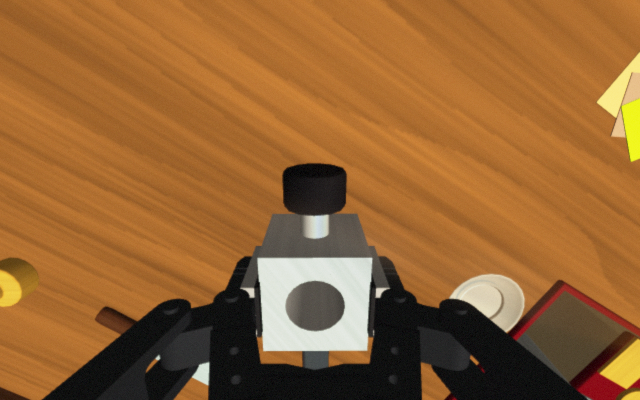

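The block is held squarely, bore mouth at about (315,306). Next: the bore offset in the tool frame.

Run:
```python
from h import *
z=np.load("w2.npz");im,d,K=z["im"],z["d"],z["K"];H=np.array(vision.camera_params("wrist")["hand_eye"])
W=unproj(d,K,H); g=cv2.cvtColor(im,cv2.COLOR_BGR2GRAY)
print("face depth tool z",np.median(W[265:280,270:360,2]),np.median(W[330:345,270:360,2]))
m=(g[258:350,260:370]<150).astype(np.uint8);n,l,st,ce=cv2.connectedComponentsWithStats(m);print(st,ce+[260,258])
i=[k for k in range(1,n) if l[306-258,315-260]==k][0]
c=cv2.findContours((l==i).astype(np.uint8),0,2)[0][0];e=cv2.fitEllipse(c);u,v=e[0][0]+260,e[0][1]+258;print(e,u,v)
print("bore in tool",ray(u,v,-.0354,K,H))
for a in((258,258),(370,258),(262,350),(368,350)):print(ray(*a,-.0354,K,H).round(4))
```

```text
face depth tool z -0.03456535448734144 -0.03473183088978611
[[   0    0  110   92 7583]
 [  26   23   59   50 2309]
 [   0   32    3   60  118]
 [ 107   33    3   59  110]] [[314.4527232  302.23829619]
 [314.83802512 305.5985275 ]
 [260.61864407 324.71186441]
 [368.46363636 323.67272727]]
((54.8763427734375, 47.6105842590332), (49.09328079223633, 58.00823211669922), 89.50543212890625) 314.8763427734375 305.6105842590332
bore in tool [ 0.00144381  0.00014095 -0.0354    ]
[ 0.0219 -0.0205 -0.0354]
[ 0.0219  0.0201 -0.0354]
[-0.0197 -0.0211 -0.0354]
[-0.0197  0.0215 -0.0354]
```

Call:
{"op": "apply_moves", "data": {
  "plan": [23,-41,0,0.1,46,-82,0,0.2,69,-123,0,0.3,92,-164,0,0.4,115,-205,0,0.5]
}}

```text
clock: 4.4
position: [0.4927, -0.0247, 0.1852]
orientation: [[-0.998, -0.064, -0.019], [-0.064, 0.998, -0.005], [0.019, -0.003, -1.0]]
contact_force: [0.3, 0.6, -4.2]
width: 0.0411
```

```bash
python3 -c "
from h import *
to(.505,-.195,.19,92.5)"
```

```text
pos [ 0.4927 -0.0247  0.1852] yaw 93.65 tilt 1.1 F [ 0.3  0.6 -4.2] w 0.0411 t 4.4
-> d [  -1.4 -170.8   -4.2] twist 0.0201
```

Call:
{"op": "apply_moves", "data": {
  "plan": [0,-25,0,0.02,-1,-50,-2,0.02,-1,-70,-4,0.02,-1,-75,-4,0.02,-1,-75,-4,0.02]
}}

```text
clock: 4.9
position: [0.4966, -0.0994, 0.1866]
orientation: [[-0.999, -0.042, -0.024], [-0.042, 0.999, -0.003], [0.024, -0.002, -1.0]]
contact_force: [0.1, 0.0, -2.7]
width: 0.0413
```

Run:
```python
from h import *
to(.505,-.195,.19,92.5)
im,d,K,C,p=grab("wrist");np.savez("w3.npz",im=im,d=d,K=K,C=C);cv2.imwrite("pics/w3.png",im)
to(.505,-.195,.19,92.5)
```

```text
pos [ 0.4966 -0.0994  0.1866] yaw 92.41 tilt 1.38 F [ 0.1  0.  -2.7] w 0.0413 t 4.9
-> d [ -4.3 -95.9  -3.3] twist -0.0016
pos [ 0.4968 -0.0987  0.187 ] yaw 92.46 tilt 1.35 F [ 0.2 -0.1 -3.6] w 0.0412 t 4.95
-> d [ -4.  -96.5  -2.9] twist -0.0007
```

View pics/w3.png

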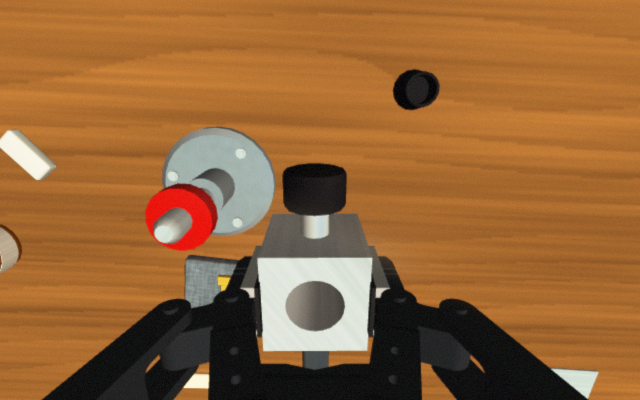

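The post tip is at about (165,234), through the red collar at (181,217). The pad and clasp are at about (220,280), partly hidden.

Run:
```python
from h import *
z=np.load("w3.npz");im,d,K,C=z["im"],z["d"],z["K"],z["C"];W=unproj(d,K,C)
hsv=cv2.cvtColor(im,cv2.COLOR_BGR2HSV);red=(((hsv[...,0]<8)|(hsv[...,0]>172))&(hsv[...,1]>150)).astype(np.uint8)
red[:,300:]=0;red[:150]=0
q=W[red>0];print("red z",np.percentile(q[:,2],[5,50,80,95]).round(4))
top=(red>0)&(np.abs(W[...,2]-np.percentile(q[:,2],75))<.004); c=max(cv2.findContours(top.astype(np.uint8),0,1)[0],key=cv2.contourArea)
# collar top face points -> circle fit
P=np.array([W[y,x,:2] for x,y in cv2.convexHull(c)[:,0]]);A=np.c_[2*P,np.ones(len(P))];s=np.linalg.lstsq(A,(P**2).sum(1),rcond=None)[0];print("collar",s[:2],"r",np.sqrt(s[2]+s[:2]@s[:2]))
t=W[...,2]; m=(t>.133)&(t<.142);m[:,260:]=0;m[:150]=0;m[265:]=0
ys,xs=np.nonzero(m);print("tip",len(xs),xs.mean(),ys.mean(),W[m].mean(0).round(4),W[m].min(0).round(4),W[m].max(0).round(4))
print("ray",ray(xs.mean(),ys.mean(),.136,K,C).round(4))
cv2.imwrite("pics/tip.png",cv2.resize(im[170:270,120:240],(720,600),interpolation=2))
```

```text
red z [0.1021 0.1113 0.1119 0.1125]
collar [ 0.5082774  -0.19631211] r 0.023805341099923452
tip 381 164.71916010498688 232.51443569553805 [ 0.5075 -0.1955  0.135 ] [ 0.5009 -0.2038  0.133 ] [ 0.5158 -0.188   0.1369]
ray [ 0.507 -0.195  0.136]
```

View pics/tip.png

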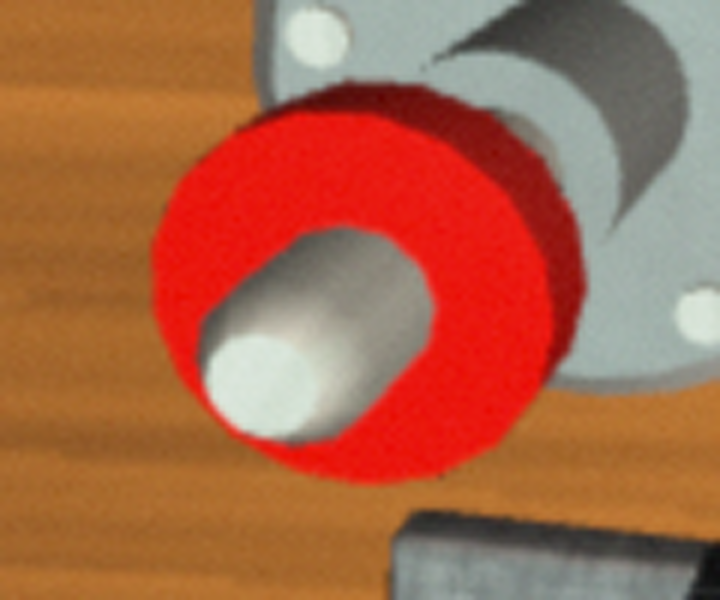

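```bash
cat >> h.py <<'E'
B=np.array([.0011,.0001,.0096])
def under(x,y,z,yaw):
    R=np.array(monitor.sense()["orientation"]); p=np.array([x,y,z])-R@B; to(*p,yaw)
    s=monitor.sense();print("underside now",(s["position"]+R@B).round(4),"magn up",(R@np.array([.007,.001,-1])).round(3))
E
python3 - <<'E'
from h import *
z=np.load("w3.npz");K,C=z["K"],z["C"];print(ray(163.3,234.3,.136,K,C))
under(.5075,-.1955,.165,92.4)
E
```

```text
[ 0.50829331 -0.19601047  0.136     ]
pos [ 0.4968 -0.0987  0.187 ] yaw 92.46 tilt 1.35 F [ 0.2 -0.1 -3.6] w 0.0412 t 4.95
-> d [ -8.2 -97.2  12.4] twist 0.0011
underside now [ 0.4954 -0.0987  0.1774] magn up [0.016 0.003 1.   ]
```

Call:
{"op": "apply_moves", "data": {
  "plan": [-2,-30,0,0,-5,-60,0,0,-9,-85,4,0,-9,-98,8,0,-9,-98,12,0]
}}

```text
clock: 5.45
position: [0.5094, -0.1964, 0.174]
orientation: [[-0.999, -0.042, -0.025], [-0.042, 0.999, -0.002], [0.025, -0.001, -1.0]]
contact_force: [-0.0, 0.3, -4.4]
width: 0.0415
```

Call:
{"op": "apply_moves", "data": {
  "plan": [0,0,0,0]
}}

```text
clock: 5.55
position: [0.5081, -0.1946, 0.1725]
orientation: [[-0.999, -0.042, -0.028], [-0.042, 0.999, 0.001], [0.028, 0.002, -1.0]]
contact_force: [-0.4, 1.6, -4.3]
width: 0.0411
```

Run:
```python
from h import *
under(.508,-.196,.165,92.4)
im,d,K,C,p=grab("wrist");np.savez("w4.npz",im=im,d=d,K=K,C=C)
im2,d,K,C,p=grab("scene");cv2.imwrite("pics/w4.png",np.hstack([cv2.resize(im[220:380,215:415],(400,320)),cv2.resize(im2[130:250,200:350],(400,320),interpolation=2)]))
under(.508,-.196,.165,92.4)
```

```text
pos [ 0.5081 -0.1946  0.1725] yaw 92.41 tilt 1.59 F [-0.4  1.6 -4.3] w 0.0411 t 5.55
-> d [-1.2 -1.5 -2.1] twist 0.0002
underside now [ 0.5067 -0.1945  0.1629] magn up [ 0.021 -0.     1.   ]
pos [ 0.5085 -0.1946  0.1731] yaw 92.47 tilt 1.52 F [ 0.7  0.  -4.3] w 0.0411 t 5.65
-> d [-0.7 -1.4 -1.4] twist 0.0012
underside now [ 0.5072 -0.1946  0.1636] magn up [0.02  0.001 1.   ]
```

View pics/w4.png

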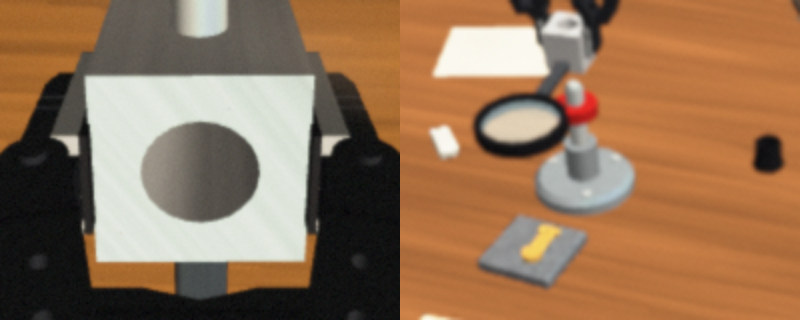

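The left half shows the block held squarely. The right half shows it just above the post, arm towards the clasp. I'll lower it 10 mm over the top.

```bash
python3 -c "
from h import *
under(.508,-.196,.126,92.4)"
```

```text
pos [ 0.5085 -0.1946  0.1731] yaw 92.47 tilt 1.52 F [ 0.7  0.  -4.3] w 0.0411 t 5.65
-> d [-1.8 -1.5 37.5] twist 0.0012
underside now [ 0.5072 -0.1946  0.1636] magn up [0.02  0.001 1.   ]
```

Call:
{"op": "apply_moves", "data": {
  "plan": [-1,-1.5,4,0,-1,-1.5,12,0,-1.5,-1.5,20,0,-2,-1.5,29,0,-2,-1.5,37,0]
}}

```text
clock: 6.15
position: [0.5093, -0.1958, 0.1349]
orientation: [[-0.999, -0.043, -0.027], [-0.043, 0.999, 0.0], [0.027, 0.001, -1.0]]
contact_force: [0.3, -0.2, -3.3]
width: 0.0411
```

```bash
python3 -c "
from h import *
under(.508,-.196,.126,92.4)"
```

```text
pos [ 0.5093 -0.1958  0.1349] yaw 92.47 tilt 1.57 F [ 0.3 -0.2 -3.3] w 0.0411 t 6.15
-> d [-0.1 -0.2 -0.7] twist 0.0012
underside now [ 0.5079 -0.1958  0.1253] magn up [0.02 0.   1.  ]
```

In the bore with no side force. Now I'll push the collar down in checked steps.

Call:
{"op": "apply_moves", "data": {
  "plan": [0,0,6,0,-0.3,0,12,0,-0.5,0,16,0,-0.6,0,20,0,-0.6,0,24,0]
}}

```text
clock: 6.65
position: [0.5089, -0.1957, 0.1114]
orientation: [[-0.999, -0.043, -0.028], [-0.043, 0.999, 0.001], [0.028, 0.002, -1.0]]
contact_force: [-5.4, 1.9, 3.2]
width: 0.0414
```

```bash
python3 -c "
from h import *
under(.508,-.196,.075,92.4)"
```

```text
pos [ 0.5089 -0.1957  0.1114] yaw 92.47 tilt 1.62 F [-5.4  1.9  3.2] w 0.0414 t 6.65
-> d [-1.2 -0.4 26.8] twist 0.0012
underside now [ 0.5075 -0.1956  0.1018] magn up [0.021 0.    1.   ]
```

Call:
{"op": "apply_moves", "data": {
  "plan": [0.5,0,4,0,0.4,0,8,0,0.3,0,12,0,0.2,0,16,0,0.1,0,20,0]
}}

```text
clock: 7.15
position: [0.5088, -0.1957, 0.0913]
orientation: [[-0.999, -0.043, -0.027], [-0.043, 0.999, 0.0], [0.027, 0.001, -1.0]]
contact_force: [-1.0, 2.5, 3.4]
width: 0.0412
```

```bash
python3 -c "
from h import *
under(.5075,-.196,.075,92.4)"
```

```text
pos [ 0.5088 -0.1957  0.0913] yaw 92.46 tilt 1.55 F [-1.   2.5  3.4] w 0.0412 t 7.15
-> d [-0.2 -0.3  6.7] twist 0.0011
underside now [ 0.5075 -0.1957  0.0817] magn up [0.02 0.   1.  ]
```

Call:
{"op": "apply_moves", "data": {
  "plan": [0,0,2,0,0,0,4,0,-0.1,0,5,0,-0.1,0,6,0,-0.1,0,7,0]
}}

```text
clock: 7.65
position: [0.5089, -0.1957, 0.0848]
orientation: [[-0.999, -0.043, -0.027], [-0.043, 0.999, 0.0], [0.027, 0.002, -1.0]]
contact_force: [-4.2, 3.4, 10.8]
width: 0.0417
```

Call:
{"op": "apply_moves", "data": {
  "plan": [0,0,1,0,0,0,1.5,0]
}}

```text
clock: 7.85
position: [0.5089, -0.1957, 0.0847]
orientation: [[-0.999, -0.043, -0.027], [-0.043, 0.999, 0.001], [0.027, 0.002, -1.0]]
contact_force: [-5.1, 4.1, 14.8]
width: 0.0414
```

Call:
{"op": "apply_moves", "data": {
  "plan": [0.3,-0.3,1.5,0,0.5,-0.5,3,0,0.5,-0.5,3,0]
}}

```text
clock: 8.15
position: [0.5089, -0.1958, 0.0846]
orientation: [[-0.999, -0.042, -0.027], [-0.043, 0.999, 0.002], [0.027, 0.003, -1.0]]
contact_force: [-6.2, 5.9, 19.5]
width: 0.0411
```

```bash
python3 -c "
from h import *
under(.5075,-.196,.075,92.4)
im,d,K,C,p=grab('scene');cv2.imwrite('pics/s5.png',cv2.resize(im[150:260,190:350],(800,550),interpolation=2))
"
```

```text
pos [ 0.5089 -0.1958  0.0846] yaw 92.43 tilt 1.57 F [-6.2  5.9 19.5] w 0.0411 t 8.15
-> d [ 0.  -0.3 -0. ] twist 0.0006
underside now [ 0.5075 -0.1957  0.075 ] magn up [ 0.02  -0.001  1.   ]
```

View pics/s5.png

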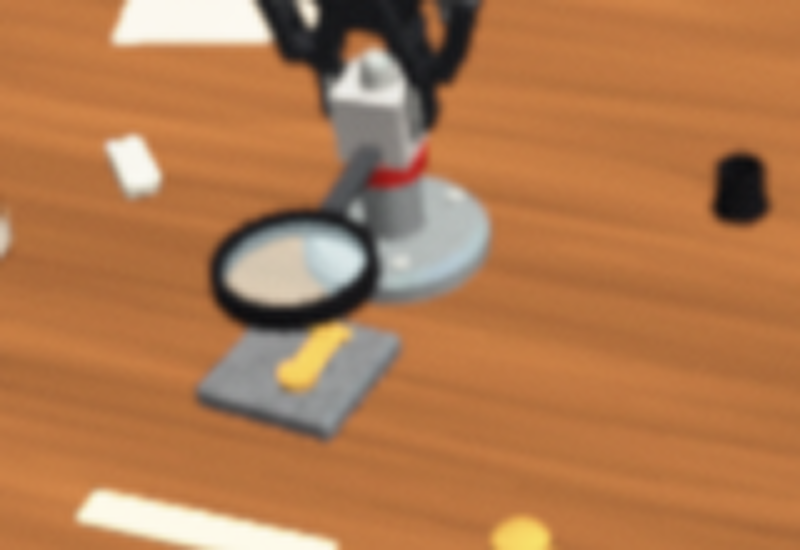

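The collar sits on the boss, with the post tip showing above the block and the lens over the clasp in the oblique view. Relieve the push and release.

Call:
{"op": "apply_moves", "data": {
  "plan": [0,0,0,0,0,0,0,0]
}}

```text
clock: 8.4
position: [0.5095, -0.1962, 0.0848]
orientation: [[-0.999, -0.043, -0.026], [-0.043, 0.999, 0.001], [0.026, 0.002, -1.0]]
contact_force: [-1.6, 0.2, 5.2]
width: 0.041
```

Call:
{"op": "apply_moves", "data": {
  "plan": [0,0,0,0,0,0,0,0,0,0,0,0,0,0,0,0,0,0,0,0],
  "gripper": 85
}}

```text
clock: 8.9
position: [0.5095, -0.1963, 0.0846]
orientation: [[-0.999, -0.043, -0.026], [-0.043, 0.999, 0.001], [0.026, 0.002, -1.0]]
contact_force: [-0.1, 0.1, -0.3]
width: 0.0851
```

```bash
python3 -c "
from h import *
to(.509,-.196,.25,92.4)"
```

```text
pos [ 0.5095 -0.1963  0.0846] yaw 92.44 tilt 1.47 F [-0.1  0.1 -0.3] w 0.0851 t 8.9
-> d [   4.7    0.6 -165.3] twist 0.0008
```

Call:
{"op": "apply_moves", "data": {
  "plan": [0,0,-15,0,1,0,-45,0,3,0,-90,0,4,0,-130,0,5,0,-165,0]
}}

```text
clock: 9.4
position: [0.5093, -0.1969, 0.2534]
orientation: [[-0.999, -0.043, -0.023], [-0.043, 0.999, -0.001], [0.023, 0.0, -1.0]]
contact_force: [1.1, 0.1, -0.5]
width: 0.0851
```

Call:
{"op": "apply_moves", "data": {
  "plan": [0,45,0,0,0,90,0,0,0,135,0,0,0,180,0,0,0,220,0,0]
}}

```text
clock: 9.9
position: [0.4998, 0.0248, 0.255]
orientation: [[-0.999, -0.043, -0.021], [-0.043, 0.999, -0.001], [0.021, 0.0, -1.0]]
contact_force: [1.0, -0.3, -0.8]
width: 0.0851
```

Run:
```python
from h import *
to(.509,-.196,.25,92.4)
im,d,K,C,p=grab("top");W=unproj(d,K,C)
im2,d2,K2,C2,_=grab("scene");W2=unproj(d2,K2,C2)
cv2.imwrite("pics/fin.png",np.vstack([cv2.resize(im[150:260,360:500],(560,300),interpolation=2),cv2.resize(im2[150:260,190:350],(560,300),interpolation=2)]))
g=cv2.cvtColor(im,cv2.COLOR_BGR2HSV)
dark=((g[...,2]<75)&(W[...,2]>.06)&(W[...,2]<.11)&(np.hypot(W[...,0]-.637,W[...,1]+.19)<.06)).astype(np.uint8)
c=np.vstack(cv2.findContours(dark,0,2)[0]);(u,v),r=cv2.minEnclosingCircle(c);print("lens px",u,v,r,"world",ray(u,v,.091,K,C))
for nm,(lo,hi) in dict(block=(.112,.126),tip=(.131,.145)).items():
    m=(W[...,2]>lo)&(W[...,2]<hi)&(np.hypot(W[...,0]-.507,W[...,1]+.195)<.04);print(nm,m.sum(),W[m].mean(0).round(4))
m=(((g[...,0]<8)|(g[...,0]>172))&(g[...,1]>150));m[:,:370]=0;m[:,430:]=0;print("red top z",W[m][:,2].round(3) if m.sum()<15 else np.percentile(W[m][:,2],[10,50,90]))
# level: lens rim heights
L=W[dark>0];A=np.c_[L[:,:2]-L[:,:2].mean(0),np.ones(len(L))];print("rim plane slope,z",np.linalg.lstsq(A,L[:,2],rcond=None)[0].round(3))
# clasp from scene and top
for q,KK,CC in((im,K,C),(im2,K2,C2)):
    h=cv2.cvtColor(q,cv2.COLOR_BGR2HSV);Wq=W if q is im else W2
    b=(h[...,0]>15)&(h[...,0]<35)&(h[...,1]>80)&(h[...,2]>130)&(np.hypot(Wq[...,0]-.636,Wq[...,1]+.19)<.05);ys,xs=np.nonzero(b)
    if len(xs):print("clasp",len(xs),ray(xs.mean(),ys.mean(),.019,KK,CC).round(4))
z=np.load("scene1.npz");h=cv2.cvtColor(z["im"],cv2.COLOR_BGR2HSV);Wq=unproj(z["d"],z["K"],z["C"])
b=(h[...,0]>15)&(h[...,0]<35)&(h[...,1]>80)&(h[...,2]>130)&(np.hypot(Wq[...,0]-.636,Wq[...,1]+.19)<.05);ys,xs=np.nonzero(b);print("clasp before (scene)",len(xs),ray(xs.mean(),ys.mean(),.019,z["K"],z["C"]).round(4))
```

```text
pos [0.4998 0.0248 0.255 ] yaw 92.45 tilt 1.18 F [ 1.  -0.3 -0.8] w 0.0851 t 9.9
-> d [ 1.00e-01 -2.21e+02  4.90e+00] twist 0.0009
lens px 397.4696960449219 174.51515197753906 17.36868667602539 world [ 0.63638156 -0.18899427  0.091     ]
block 237 [ 0.5071 -0.1973  0.1206]
tip 45 [ 0.5068 -0.1966  0.1357]
red top z [0.062 0.074]
rim plane slope,z [-0.015 -0.01   0.089]
clasp 17 [ 0.6204 -0.1573  0.019 ]
clasp 110 [ 0.639 -0.186  0.019]
clasp before (scene) 116 [ 0.6376 -0.1865  0.019 ]
```

View pics/fin.png

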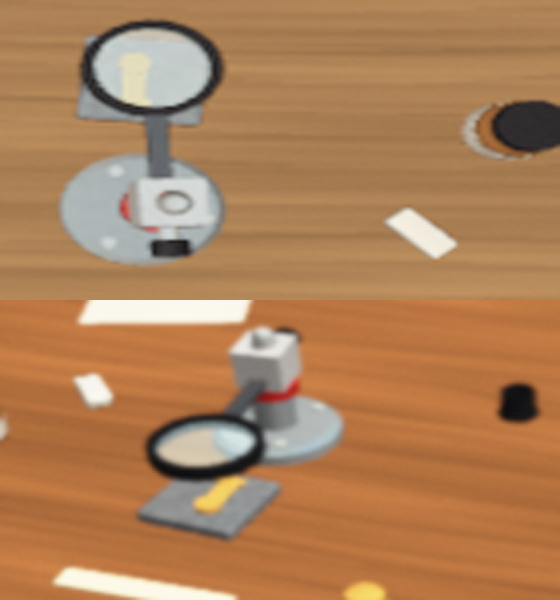

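```bash
python3 -c "
from h import *
print(ticket.job_done())"
```

```text
the job is handed in; nothing more can be done
None
```

The magnifier is on the post with its lens over the clasp, the red collar is pushed down to its stop, and the job is handed in. It took about 10 s of the 45 s allowed, and I have seen no verdict.

**How it went:** I gripped the clamp block on its plain faces and lowered it about 10 mm over the post top while the collar was still about 37 mm up. I then pushed the collar down until the tool stopped moving and the contact force rose to about 20 N. Then I relieved the push, opened the gripper and backed away.

**Last checks:**
- **Height:** the block top measured 0.1206 m, so its underside is at about 0.0756 m, against 0.075 m for the collar all the way down.
- **On the post:** the block is within about 1 mm of the post axis.
- **Level:** the lens rim slopes about 0.015 rad, roughly level.
- **Lens and clasp:** the lens is at (0.636, -0.189). The clasp measured (0.635, -0.189) from above at the start, and (0.639, -0.186) from the side view at the end.
- **Clasp not moved:** from the side view it shifted by about 1.5 mm, which is within measurement noise.
- **Bystanders:** those visible in the final crops look undisturbed. I did not re-measure all of them.

**One disagreement:** the clasp reading from the top camera at the end was wrong, about 35 mm off. Only 17 scattered pixels matched because the clasp is seen through the glass, so I ignored it. The side view and the final picture both show the clasp in place.

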